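# Fit the photometer's filter wheel on its square drive

### The job

Take the filter wheel by its square post from the parking stand and fit it to the photometer: put its square stem down the round bore, turn it gently by feel under a light push until it matches the square drive hidden inside, and let it down fully home, the disc lying flush on the deck. Do not force it: press with no more than about 20 N. Let go of it at the end and leave the other things on the bench alone.

Things in the scene. Friction and masses are not known exactly. Their poses are not given: they have to be found in the camera images.
- wheel: The filter wheel, 0.24 to 0.39 kg: aluminium disc, 100 mm across, 10 mm thick, with eight small round windows; a black square grip post above its centre, a square stem below. Origin: centre of the disc's underside; z up along the axis; x and y square to the faces of both post and stem. It starts parked upright on the stand.
- wheel_grip (a point): On the wheel's axis in the grip post, 36 mm above the disc's underside: the height to grip. The post is black plastic, 24 x 24 mm, from 10 to 55 mm above the disc's underside.
- wheel_tip (a point): Centre of the foot of the wheel's steel stem, 38 mm below the disc's underside. The stem is 14 x 14 mm (19.8 mm over the corners), its foot stepped in to 12.4 mm over the last 2 mm.
- stand: Fixed grey plastic tube on the table, 68 mm across, 50 mm tall, bore 38 mm; the wheel's disc lies on its rim, the stem hanging freely inside. Origin: centre of its underside.
- meter: The photometer, fixed: a low grey case on a dark base. Origin on the table under the centre of its round bore; x points to its rear, z up. Flat deck 95 mm above the table, from 90 mm before to 95 mm behind the bore and 95 mm to either side; before it a sloping panel with display and keys, to 165 mm before the bore.
- meter_mouth (a point): Centre of the bore's mouth, level with the deck, 95 mm above the table: where the wheel's origin belongs. The mouth is countersunk from 30 mm wide to a round hole 23 mm wide, 16 mm deep in all. Unmatched, the stem's foot stands on the drive below and the disc stays 18 mm above the deck (10 mm with the drive's spring fully pressed).
- meter_drive (a point): On the bore's axis, 20 mm below the deck: the upper face of the steel drive coupling, 14 mm thick, a square hole 15.6 mm wide right through it. A brake keeps it from turning at an angle not measured: 0.30 to 1.27 rad (positive about z) from square with the meter's x; the square repeats every quarter turn. This point does not turn with it.
- meter_stop (a point): On the bore's axis, 28 mm below the deck: where the coupling's face is when its spring is pushed down to the solid stop (8 mm; 2 N at first, 1 N more per mm). When the stem's profile matches, the coupling springs back up round it, the push on the stem vanishes, and the wheel can slide down until its disc lies on the deck.
- vial_a: Bystander, to be left alone: capped glass sample vial, 27 mm across, 65 mm tall. Origin: centre of its underside.
- vial_b: Bystander, to be left alone: the same kind of capped vial. Origin: centre of its underside.
- beaker: Bystander, to be left alone: open glass beaker, 68 mm across, 85 mm tall. Origin: centre of its underside.
Mind the look-alikes: they are no part of the job. What is shaped like the wheel but purple or red is not meant.

How it is judged:
By the outcome, as a careful person would: the job done as asked, in the order asked, and still so for the second after the job is handed in, with the robot touching nothing.
It also fails if it takes over 54 s, if anything falls off the work surface, if the arm or the gripper's body presses on something with over 40 N, if the wrist force passes 120 N, or if a joint passes its speed limit or range.

### The arm

A 6-joint arm with a two-finger parallel gripper is mounted at the origin on the work surface. World frame = base frame: x ahead of the robot, y to its left, z up, the work surface at z = 0. Lengths are in m, angles in rad, forces in N, time in s.
With the tool pointing down it reaches from about 0.3 to 0.875 m from the base axis. Payload 6.4 kg.
Tool frame: the origin (TCP) lies on the centre line of the jaws, within the pads' length; the fingertips stand ctrl.tip_extent ahead of it and the grasp point (between the pads) lies 8 mm behind it (ctrl.tip_extent is the distance from the TCP to the fingertips, in m); z points along the fingers, y is the line along which they close (so a half turn about z gives the same grasp; the last joint's range is limited). The gripper opens to 85 mm and grips with 20 to 120 N. Pads are 22 mm wide; open, the fingers measure 114 mm over their backs; the gripper's body (76 mm by 85 mm) begins 54 mm behind the grasp point. The pads swing forward as they close: fully open they stand 13 mm farther back than shut.
Start: joints at [-1.496, 0.181, 1.607, -0, 1.354, -0.206], TCP at [0.159, -0.552, 0.242] pointing down, gripper open.
Joint ranges: [-2.99, 2.99], [-0.89, 2.07], [0.3, 2.58], [-1.14, 4.28], [0, 2.63], [-3.12, 3.12]. Speed limits (rad/s): [2.57, 2.57, 3.01, 3.14, 3.14, 3.14].

### API

Orientations are given as a unit quaternion [w, x, y, z].
In Python, from bench import ctrl gives the robot as it stands.
- The arm moves only by the shell command python3 -m handwheel 'ROWS'. ROWS is JSON, a list of rows, each a list of 7 numbers: the turn, a rotation vector about the tool's x, y, z as a fraction of full scale, then the shift along the tool's x, y, z as a fraction of full scale, then the opening, from 0 (shut) to 1 (fully open). In form: [[rx, ry, rz, x, y, z, jaw], ...]. A call has exactly 8 rows; each row shifts and turns the commanded pose from where the row before left it, along the tool's axes as they then stand; what a row does not reach is not made up. Full scale, the value 1, is 300 mm for a shift and pi rad for a turn. A row lasts 1/10 s, in which the tool goes at most 50 mm and 8.59 degrees, less where a joint would pass 70% of its speed; a pose out of reach is approached as far as the arm can. A call with a number of a shift or a turn outside -1 to 1 is refused whole. A call with a gripper value outside its range is refused whole. The fingers move at their own pace and stop on an object; the grip force is fixed at half the most. Time passes only in rows, so rows that do not move let the fingers close, or fill a call up. It gives the time, the measured TCP pose, the force, the opening and the grip force at its end, in the units of the state.
- ctrl.get_obs(): the state, without advancing time (a new reading comes with each control period).
- ctrl.camera(name): name is "scene" or "top" or "wrist"; returns the picture (480x640x3 uint8, blue, green, red); there is no depth.
- ctrl.camera_model(name): a dict with "camera_matrix" (3x3 intrinsics, pixels), "cam_to_world" (4x4, takes a point from camera to world coordinates). Camera axes: x right, y up, looking along -z (the intrinsics and any distortion apply to the point x, -y, -z); pixel columns grow to the right and rows downward; lengths in m; the calibration is good to about 2 mm. The wrist camera is an equidistant fisheye: a pixel r from the principal point sees the ray r / f radians off the axis. A picture is of the moment at which its call begins: read the wrist's pose just before it. camera_model takes no time and is no camera call; for the wrist camera it gives the pose at the moment of the call.
- ctrl.hand_in(): hands the job in; it is judged then, once.
The state is a dict: "time_s": time; "q": joint angles; "dq": joint speeds; "joint_efforts": joint torques, N m; "eef_pos": TCP position; "eef_rot": TCP orientation; "wrist_force": force on the tool from outside, world axes, zero at the start; "torque": the same for the moment, N m; "opening": opening from 0.0 (shut) to 1.0 (fully open); "grasp_force": force on a finger pad.
Only numpy, scipy, OpenCV 4.12 (cv2) and the standard library are available. Lean on these libraries where they do the work, as an engineer would, in place of code of your own. Each camera call takes 0.05 s, during which the arm holds its last target. There are 200 camera calls.

## Working session

There is one attempt and no reset: what is moved stays moved. The work goes in short steps, Python scripts to look and compute and a shell command to move; the robot and the scene stay as the last step left them, time stands still between calls to the robot, and variables do not carry over. Pictures are saved under pics/ and viewed, at most 10 in all, crops included, and the job is handed in when it is done.

```bash
mkdir -p pics
python3 - <<'E'
from bench import ctrl
import cv2, numpy as np
o=ctrl.get_obs(); print({k:np.round(v,4).tolist() for k,v in o.items()}, ctrl.tip_extent)
ims=[]
for n in ("scene","top","wrist"):
    m=ctrl.camera_model(n); im=ctrl.camera(n); cv2.imwrite(f"pics/{n}0.png",im)
    print(n,{k:(np.round(v,4).tolist() if not isinstance(v,str) else v) for k,v in m.items()})
E
```

```text
{'time_s': 0.0, 'q': [-1.4963, 0.1816, 1.608, -0.0, 1.3538, -0.2063], 'dq': [0.0002, -0.0013, -0.0002, 0.0011, -0.0011, 0.0013], 'joint_efforts': [-0.0013, -44.4878, -35.1334, -0.0004, 0.0092, -0.0], 'eef_pos': [0.1593, -0.552, 0.2414], 'eef_rot': [-0.0009, 0.9902, 0.1399, 0.0], 'wrist_force': [-0.7748, 0.0787, 0.5554], 'torque': [0.0675, 0.003, -0.0096], 'grasp_force': 0.0, 'opening': 1.0018} 0.011
scene {'camera_matrix': [[516.8659, 0.0, 313.9676], [0.0, 516.8659, 238.8336], [0.0, 0.0, 1.0]], 'cam_to_world': [[0.2991, -0.5654, 0.7687, 1.2575], [0.9542, 0.1745, -0.2429, -0.2478], [0.0032, 0.8061, 0.5918, 0.6214], [0.0, 0.0, 0.0, 1.0]]}
top {'camera_matrix': [[540.9769, 0.0, 319.156], [0.0, 540.9769, 241.9209], [0.0, 0.0, 1.0]], 'cam_to_world': [[0.019, 0.9905, -0.1362, 0.454], [-0.9997, 0.0211, 0.0141, -0.0336], [0.0169, 0.1359, 0.9906, 0.9768], [0.0, 0.0, 0.0, 1.0]]}
wrist {'camera_matrix': [[371.6483, 0.0, 315.0531], [0.0, 371.6483, 242.9384], [0.0, 0.0, 1.0]], 'cam_to_world': [[0.277, 0.9249, 0.2603, 0.2253], [-0.9609, 0.2672, 0.0729, -0.5336], [-0.0021, -0.2703, 0.9628, 0.3747], [0.0, 0.0, 0.0, 1.0]]}
```

View pics/top0.png

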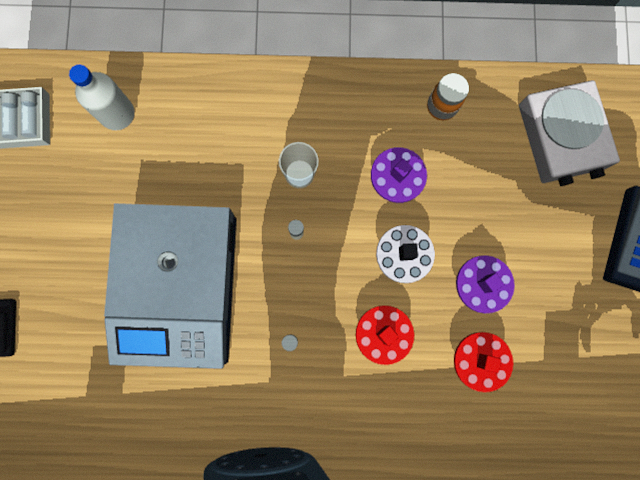

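View pics/scene0.png

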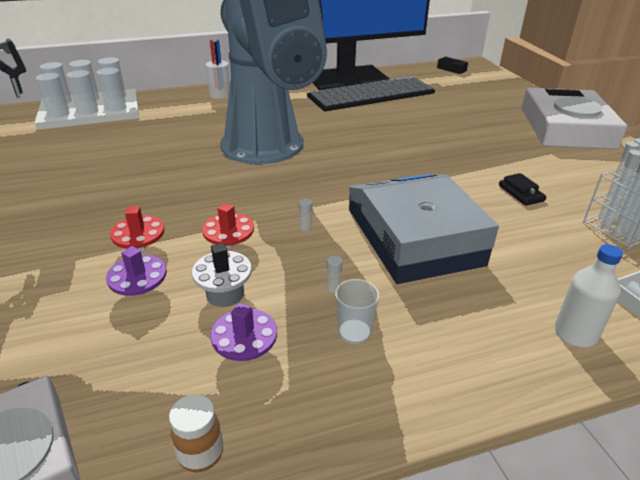

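Could be taken for the wheel, in the top view: purple (399,175), purple (486,284), red (385,334), red (483,361), and the silver disc with a black post at (405,252). I choose the silver and black one. The bore's mouth is at about (167,262), with the meter's panel facing the robot (bottom of the picture). The vials are at (296,229) and (290,343), the beaker at (299,165).

```bash
cat > h.py <<'E'
import numpy as np, cv2
from bench import ctrl
def cast(m,px,z):
    K=np.array(m["camera_matrix"]);T=np.array(m["cam_to_world"]);px=np.atleast_2d(px).astype(float)
    d=np.c_[(px[:,0]-K[0,2])/K[0,0],-(px[:,1]-K[1,2])/K[1,1],-np.ones(len(px))]@T[:3,:3].T
    return T[:3,3]+d*((z-T[2,3])/d[:,2])[:,None]
def castw(m,px,z):
    K=np.array(m["camera_matrix"]);T=np.array(m["cam_to_world"]);px=np.atleast_2d(px).astype(float)
    u=(px-[K[0,2],K[1,2]])/K[0,0];r=np.linalg.norm(u,axis=1)+1e-12;s=np.sin(r)/r
    d=np.c_[u[:,0]*s,-u[:,1]*s,-np.cos(r)]@T[:3,:3].T
    return T[:3,3]+d*((z-T[2,3])/d[:,2])[:,None]
E
python3 - <<'E'
from h import *
im=cv2.imread("pics/top0.png");m=ctrl.camera_model("top");hsv=cv2.cvtColor(im,cv2.COLOR_BGR2HSV)
def big(mask,c):
    cs,_=cv2.findContours(mask.astype(np.uint8),cv2.RETR_EXTERNAL,cv2.CHAIN_APPROX_NONE)
    cs=[k for k in cs if cv2.pointPolygonTest(k,c,True)>-8 and len(k)>15];return max(cs,key=cv2.contourArea)[:,0]
w=np.zeros(im.shape[:2],bool);w[215:290,365:445]=1
d=big(w&(hsv[...,1]<45)&(hsv[...,2]>150),(405,253))
p=cast(m,d,.06);c,r=cv2.minEnclosingCircle(p[:,:2].astype(np.float32));print("disc",c,r)
b=big(w&(hsv[...,2]<60),(408,250));q=cast(m,b,.105)
print("post",cv2.minAreaRect(q[:,:2].astype(np.float32)))
g=np.zeros_like(w);g[200:325,100:245]=1
k=big(g&(hsv[...,1]<80)&(hsv[...,2]>90),(190,230));print("deck px",cv2.boundingRect(k))
dk=cast(m,k,.095);print("deck",cv2.minAreaRect(dk[:,:2].astype(np.float32)))
for n,px in dict(TL=(116,205),TR=(228,209),BL=(106,318),BR=(224,321),bore=(167,262)).items(): print(n,cast(m,px,.095).round(4))
for n,px in dict(va=(296,229),vb=(290,343)).items(): print(n,cast(m,px,.065).round(3))
print("beaker",cast(m,(299,160),.085).round(3))
a=cv2.resize(im[212:292,365:445],(400,400),interpolation=2);e=cv2.resize(im[222:302,127:207],(400,400),interpolation=2)
cv2.imwrite("pics/crop1.png",np.hstack([a,e]))
E
```

```text
disc (0.5632463693618774, -0.19419275224208832) 0.05015596002340317
post ((0.5613090991973877, -0.19020171463489532), (0.024588538333773613, 0.02808915637433529), 1.1904410123825073)
deck px (104, 203, 126, 122)
deck ((0.5331882238388062, 0.20106562972068787), (0.19071410596370697, 0.1986245959997177), 89.08309173583984)
TL [[0.6297 0.2903 0.095 ]]
TR [[0.6271 0.1057 0.095 ]]
BL [[0.4449 0.2934 0.095 ]]
BR [[0.4437 0.1045 0.095 ]]
bore [[0.537  0.2012 0.095 ]]
va [[ 0.601 -0.007  0.065]]
vb [[ 0.409 -0.001  0.065]]
beaker [[ 0.716 -0.009  0.085]]
```

View pics/crop1.png

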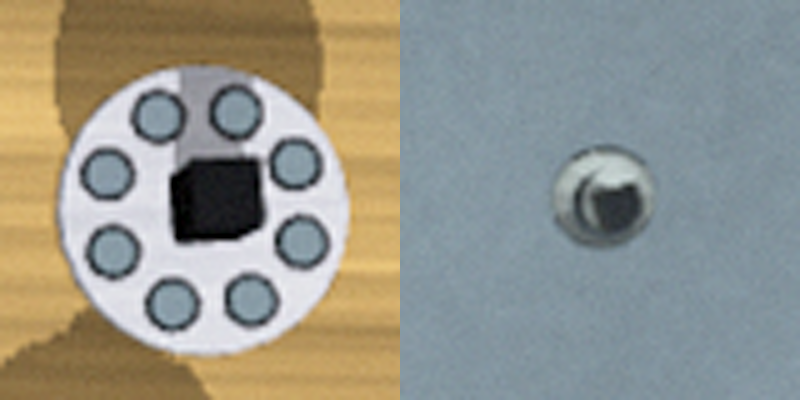

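The close crop shows the silver disc with the black square post, axis yaw about 0.1 rad. The disc radius checks at 50 mm and the deck at 0.19 x 0.19. The bore shows as a clear 10 px ring at (167,261). Setting out above the wheel.

```bash
python3 -m handwheel '[[0,0,0,0.148,-0.07,0,0.6],[0,0,0,0.148,-0.07,0,0.6],[0,0,0,0.148,-0.07,0,0.6],[0,0,0,0.148,-0.07,0,0.6],[0,0,0,0.148,-0.07,0,0.6],[0,0,0,0.148,-0.07,0,0.6],[0,0,0,0.148,-0.07,0,0.6],[0,0,0,0.148,-0.07,0,0.6]]' && python3 -m handwheel '[[0,0,0,0.148,-0.07,0,0.6],[0,0,0,0.148,-0.07,0,0.6],[0,0,0,0.148,-0.07,0,0.6],[0,0,0.029,0,0,0.08,0.6],[0,0,0.029,0,0,0,0.6],[0,0,0,0,0,0,0.6],[0,0,0,0,0,0,0.6],[0,0,0,0,0,0,0.6]]'
python3 - <<'E'
from h import *
o=ctrl.get_obs();m=ctrl.camera_model("wrist");im=ctrl.camera("wrist");cv2.imwrite("pics/w1.png",im)
print(o["eef_pos"],o["eef_rot"],np.array(m["cam_to_world"]).round(3).tolist())
E
```

```text
time_s: 0.95
eef_pos: [0.4552, -0.2909, 0.2422]
eef_rot: [-0.0, 0.99, 0.14, -0.0]
wrist_force: [0.1, -0.7, -0.5]
opening: 0.597
grasp_force: 0.0
time_s: 1.75
eef_pos: [0.5647, -0.1957, 0.2189]
eef_rot: [0.0, 0.999, 0.05, 0.0]
wrist_force: [-0.6, 0.4, -0.2]
opening: 0.598
grasp_force: 0.0
[ 0.5647083  -0.19572209  0.21885218] [2.81022284e-04 9.98758339e-01 4.98149970e-02 4.08057748e-04] [[0.099, 0.958, 0.269, 0.633], [-0.995, 0.096, 0.027, -0.189], [0.0, -0.27, 0.963, 0.352], [0.0, 0.0, 0.0, 1.0]]
```

View pics/w1.png

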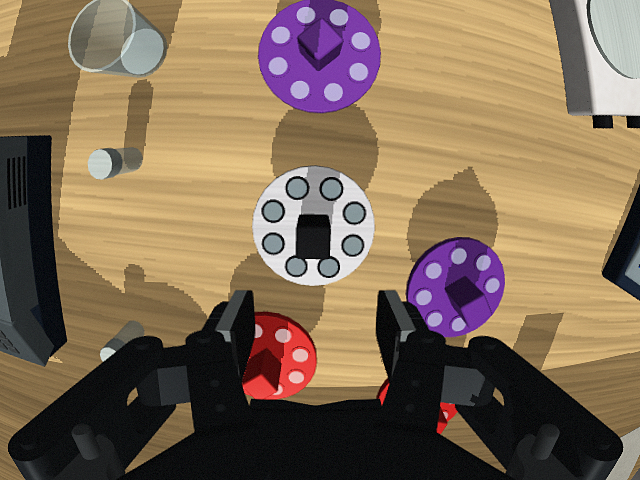

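The wrist view shows the silver wheel at (314,226), its black post at (314,237) standing square to the jaws. The fingers are at (235,330) and (395,330), with the neighbours clear.

Run:
```python
from h import *
im=cv2.imread("pics/w1.png");m=ctrl.camera_model("wrist");hsv=cv2.cvtColor(im,cv2.COLOR_BGR2HSV)
w=np.zeros(im.shape[:2],bool);w[160:290,250:378]=1
cs,_=cv2.findContours((w&(hsv[...,1]<45)&(hsv[...,2]>140)).astype(np.uint8),cv2.RETR_EXTERNAL,cv2.CHAIN_APPROX_NONE)
d=max(cs,key=cv2.contourArea)[:,0];p=castw(m,d,.06)[:,:2].astype(np.float32);print("disc",cv2.minEnclosingCircle(p),cv2.fitEllipse(p))
wi=np.array([(297,188),(331,188.5),(354,213),(352,245),(328,267),(296,267),(273,244),(273,211)])
q=castw(m,wi,.06)[:,:2];c=q.mean(0);a=np.arctan2(*(q-c).T[::-1]);print("win",c,np.linalg.norm(q-c,axis=1).round(4),[(x-np.pi/8+np.pi/8)%(np.pi/4) for x in a])
mask=(w&(hsv[...,2]<45)).astype(np.uint8)
cs,_=cv2.findContours(mask,cv2.RETR_EXTERNAL,cv2.CHAIN_APPROX_NONE);b=max(cs,key=cv2.contourArea)[:,0]
print(cv2.boundingRect(b))
for r in range(214,262,4):
    x=np.where(mask[r])[0]; print(r,x.min() if len(x) else 0,x.max() if len(x) else 0,end="; ")
top=castw(m,b,.105);k=cv2.minAreaRect(top[:,:2].astype(np.float32));print("post",k)
```

```text
disc ((0.5639580488204956, -0.19435226917266846), 0.05014323070645332) ((0.5638988614082336, -0.19447346031665802), (0.09859108924865723, 0.09885111451148987), 28.388233184814453)
win [ 0.56336396 -0.19457151] [0.0353 0.0355 0.0354 0.0349 0.0352 0.0359 0.0353 0.0352] [np.float64(0.46393669117571484), np.float64(0.471001339843208), np.float64(0.4705359364824697), np.float64(0.47493495088973336), np.float64(0.4607484330721925), np.float64(0.4775876671749), np.float64(0.4769549213047197), np.float64(0.46008546533963823)]
(286, 215, 54, 63)
214 263 365; 218 265 363; 222 271 360; 226 297 329; 230 297 330; 234 268 329; 238 264 360; 242 263 362; 246 263 363; 250 265 361; 254 296 357; 258 289 334; post ((0.5613617897033691, -0.195032000541687), (0.0447879284620285, 0.03745894134044647), 4.292866230010986)
```

```bash
python3 -m handwheel '[[0,0,0.007,-0.003,-0.004,0,0.6],[0,0,0,0,0,0.1,0.6],[0,0,0,0,0,0.1,0.6],[0,0,0,0,0,0.1,0.6],[0,0,0,0,0,0.1,0.6],[0,0,0,0,0,0.05,0.6],[0,0,0,0,0,0.02,0.6],[0,0,0,0,0,0,0.6]]' && python3 -m handwheel '[[0,0,0,0,0,0,0],[0,0,0,0,0,0,0],[0,0,0,0,0,0,0],[0,0,0,0,0,0,0],[0,0,0,0,0,0,0],[0,0,0,0,0,0,0],[0,0,0,0,0,0,0],[0,0,0,0,0,0,0]]'
```

```text
time_s: 2.6
eef_pos: [0.5636, -0.1942, 0.0773]
eef_rot: [-0.0, 0.999, 0.038, -0.0]
wrist_force: [-0.6, 0.4, 0.8]
opening: 0.6
grasp_force: 0.0
time_s: 3.4
eef_pos: [0.5649, -0.1948, 0.0792]
eef_rot: [0.001, 0.999, 0.038, 0.001]
wrist_force: [0.4, -0.2, 7.2]
opening: 0.276
grasp_force: 60.0
```

```bash
python3 -m handwheel '[[0,0,0,0,0,-0.03,0],[0,0,0,0,0,-0.07,0],[0,0,0,0,0,-0.1,0],[0,0,0,0,0,-0.1,0],[0,0,0,0,0,-0.1,0],[0,0,0,0,0,-0.1,0],[0,0,0,0,0,0,0],[0,0,0,0,0,0,0]]'
python3 - <<'E'
from h import *
o=ctrl.get_obs();m=ctrl.camera_model("wrist");im=ctrl.camera("wrist");cv2.imwrite("pics/w2.png",im)
print(o["eef_pos"],o["eef_rot"],o["wrist_force"],o["torque"])
E
```

```text
time_s: 4.2
eef_pos: [0.5634, -0.194, 0.2273]
eef_rot: [0.0, 0.999, 0.038, 0.0]
wrist_force: [-0.2, 0.6, -3.3]
opening: 0.269
grasp_force: 59.3
[ 0.56343478 -0.19397513  0.22728977] [1.38654926e-04 9.99265583e-01 3.83176703e-02 1.75403336e-04] [-0.20391296  0.62057128 -3.28815235] [-0.0247394   0.01975917  0.05119025]
```

View pics/w2.png

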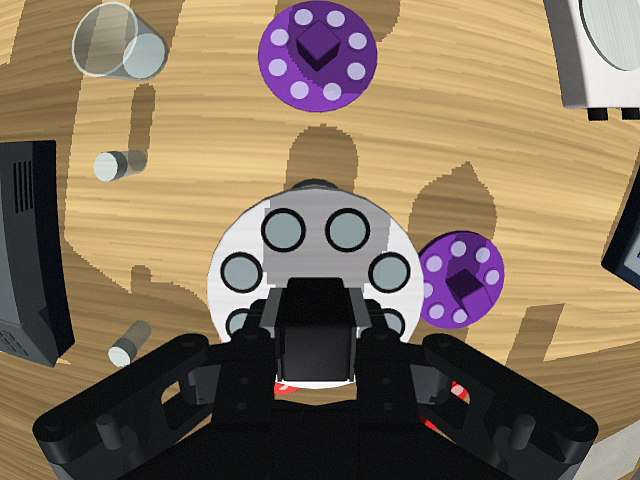

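Wheel is held: disc windows at (284,230), (348,230), (242,272), (389,272), the post square between the pads. The load of 3.3 N fits the mass given. Carrying it towards the meter, stopping with the camera over the bore.

```bash
python3 -m handwheel '[[0,0,0,-0.024,-0.075,0,0],[0,0,0,-0.024,-0.149,0,0],[0,0,0,-0.024,-0.149,0,0],[0,0,0,-0.024,-0.149,0,0],[0,0,0,-0.024,-0.149,0,0],[0,0,0,-0.024,-0.149,0,0],[0,0,0,-0.024,-0.149,0,0],[0,0,0,-0.024,-0.149,0,0]]' && python3 -m handwheel '[[0,0,0,-0.024,-0.149,0.04,0],[0,0,0,0,-0.074,0.06,0],[0,0,0,0,0,0.02,0],[0,0,0,0,0,0,0],[0,0,0,0,0,0,0],[0,0,0,0,0,0,0],[0,0,0,0,0,0,0],[0,0,0,0,0,0,0]]'
python3 - <<'E'
from h import *
o=ctrl.get_obs();m=ctrl.camera_model("wrist");im=ctrl.camera("wrist");cv2.imwrite("pics/w3.png",im)
print(o["eef_pos"],o["eef_rot"],o["wrist_force"],np.array(m["cam_to_world"])[:3,3])
c=im[150:450,120:520];cv2.imwrite("pics/w3c.png",cv2.resize(c,(800,600),interpolation=2))
E
```

```text
time_s: 5.05
eef_pos: [0.4783, 0.1375, 0.225]
eef_rot: [-0.0, 0.999, 0.038, -0.002]
wrist_force: [1.1, 0.8, -2.8]
opening: 0.272
grasp_force: 59.5
time_s: 5.85
eef_pos: [0.4687, 0.2015, 0.1918]
eef_rot: [-0.0, 0.999, 0.038, 0.0]
wrist_force: [-0.3, 0.2, -2.2]
opening: 0.273
grasp_force: 59.9
[0.46873898 0.20145752 0.19181521] [-4.67265392e-05  9.99291273e-01  3.76395853e-02  4.59027283e-04] [-0.30192369  0.24173947 -2.18427092] [0.53710193 0.20621946 0.32505955]
```

View pics/w3.png

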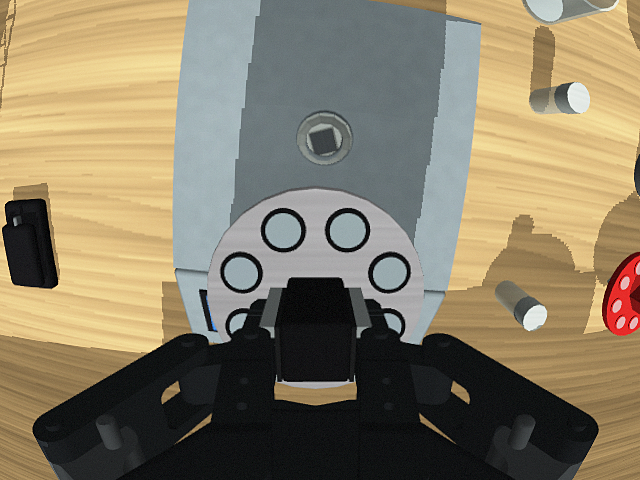

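The bore's mouth lies at (325,138), with the square drive visible as a dark square at (323,139). The wheel's windows are at the same pixels as before, so it has not slipped.

Run:
```python
from h import *
im=cv2.imread("pics/w3.png");m=ctrl.camera_model("wrist");o=ctrl.get_obs();print(o["eef_pos"])
cv2.imwrite("pics/bore.png",cv2.resize(im[103:173,285:365],(800,700),interpolation=2)[:600])
g=cv2.GaussianBlur(cv2.cvtColor(im,cv2.COLOR_BGR2GRAY),(3,3),0)
w=np.zeros_like(g);cv2.circle(w,(324,138),17,1,-1)
mk=((g<70)&(w>0)).astype(np.uint8);cs,_=cv2.findContours(mk,cv2.RETR_EXTERNAL,cv2.CHAIN_APPROX_NONE);b=max(cs,key=cv2.contourArea)[:,0]
q=castw(m,b,.075)[:,:2].astype(np.float32);print("sq",cv2.minAreaRect(q),cv2.contourArea(b),cv2.boundingRect(b))
# mouth edge by radial darkest/gradient
E=[]
for t in np.linspace(0,2*np.pi,72,endpoint=False):
    rr=np.arange(22,34,.5);pp=np.c_[325+rr*np.cos(t),138+rr*np.sin(t)].astype(np.float32)
    v=cv2.remap(g,pp[:,:1],pp[:,1:],1)[:,0].astype(float);k=np.argmax(abs(np.gradient(v)));E.append(pp[k])
e=castw(m,np.array(E),.095)[:,:2].astype(np.float32);print("mouth",cv2.fitEllipseAMS(e),np.median(e,0))
# wheel windows -> ring centre at disc top
zt=o["eef_pos"][2]-.0285+.010
for z in (zt-.002,zt,zt+.002):
    win=np.array([(284,230),(348,230),(242,272),(389,272)]);p=castw(m,win,z)[:,:2]
    # front pair & side pair: circle through 4 points
    A=np.c_[2*p,np.ones(4)];s=np.linalg.lstsq(A,(p**2).sum(1),rcond=None)[0];print("wheel axis",s[:2],"r",np.sqrt(s[2]+s[:2]@s[:2]), "pair yaw",np.arctan2(*(p[0]-p[1])[[1,0]])-np.pi/2)
```

```text
[0.46864048 0.20159928 0.19173809]
sq ((0.5370724201202393, 0.20105014741420746), (0.014666582457721233, 0.014212577603757381), 18.493284225463867) 409.5 (311, 129, 26, 25)
mouth ((0.5394686460494995, 0.2010735273361206), (0.031436625868082047, 0.03358808904886246), 175.31309509277344) [0.5396644  0.20058069]
wheel axis [0.46710978 0.20092322] r 0.035478690569480296 pair yaw 0.07567325840657668
wheel axis [0.46801912 0.20099406] r 0.03501712782374847 pair yaw 0.07567325840657557
wheel axis [0.46892846 0.2010649 ] r 0.0345555650780153 pair yaw 0.07567325840657868
```

View pics/bore.png

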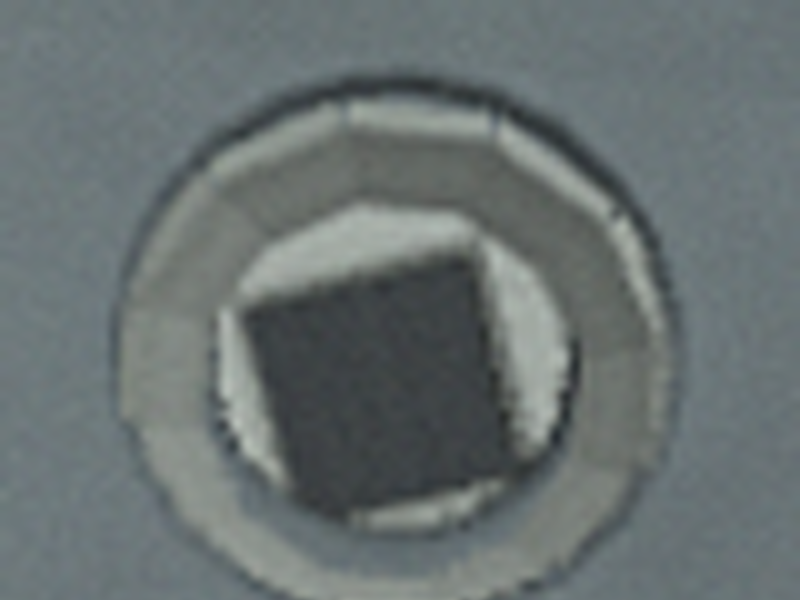

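The drive's square stands at about 0.32 rad in the world (allowed range 0.29 to 1.26). The square's centre (0.537,0.201) agrees with the top view, and the wheel's axis is within 1 mm of the TCP. I move over the bore, still unmatched by about 0.25 rad.

```bash
python3 -m handwheel '[[0,0,0,0.077,0.006,0,0],[0,0,0,0.077,0.006,0,0],[0,0,0,0.077,0.006,0,0],[0,0,0,0,0,0,0],[0,0,0,0,0,0,0],[0,0,0,0,0,0,0],[0,0,0,0,0,0,0],[0,0,0,0,0,0,0]]'
python3 - <<'E'
from h import *
o=ctrl.get_obs();print(o["eef_pos"],o["eef_rot"],o["wrist_force"],o["torque"])
im=ctrl.camera("scene");cv2.imwrite("pics/s1.png",cv2.resize(im[110:260,340:540],(800,600),interpolation=2))
m=ctrl.camera_model("scene");T=np.linalg.inv(np.array(m["cam_to_world"]));K=np.array(m["camera_matrix"])
for n,p in dict(mouth=(.5375,.2011,.095),tip=(*(o["eef_pos"][:2]-.0006),o["eef_pos"][2]-.0665)).items():
    c=T[:3,:3]@p+T[:3,3];u=K[0,0]*c[0]/-c[2]+K[0,2];v=-K[1,1]*c[1]/-c[2]+K[1,2];print(n,u,v,"crop",(u-340)*4,(v-110)*4)
E
```

```text
time_s: 6.7
eef_pos: [0.5372, 0.2021, 0.1914]
eef_rot: [0.0, 0.999, 0.038, -0.0]
wrist_force: [0.1, -0.9, -2.9]
opening: 0.275
grasp_force: 60.0
[0.53720167 0.20211326 0.19142119] [ 1.13236704e-06  9.99260770e-01  3.84436488e-02 -1.08903629e-05] [ 0.06871368 -0.91472318 -2.85665605] [-0.00206323  0.00876183  0.01646405]
mouth 426.14024144469556 206.39206244950245 crop 344.56096577878225 385.5682497980098
tip 428.2427064515123 192.4784475390058 crop 352.9708258060491 329.9137901560232
```

View pics/s1.png

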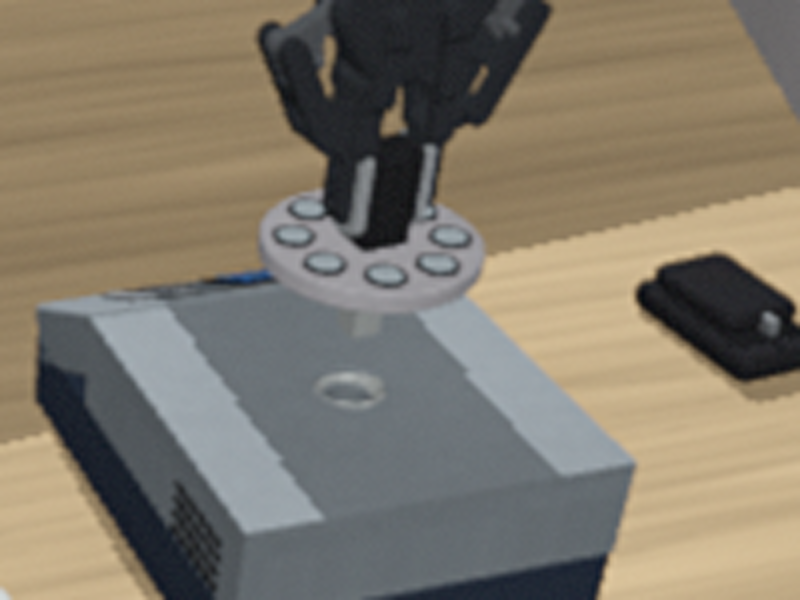

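The crop shows the stem's foot at about (367,337) and the mouth at (350,390). The tip seems some 2 px right (+y) of what I expected, so I measure both numerically.

Run:
```python
from h import *
im=ctrl.camera("scene");cv2.imwrite("pics/s2.png",im);g=cv2.cvtColor(im,cv2.COLOR_BGR2GRAY)
print(list(range(420,442)))
for r in range(184,198): print(r,g[r,420:442].tolist())
print("mouth",list(range(415,442)))
for r in range(200,215): print(r,g[r,415:442].tolist())
m=ctrl.camera_model("scene");o=ctrl.get_obs();T=np.linalg.inv(np.array(m["cam_to_world"]));K=np.array(m["camera_matrix"])
def pr(p): c=T[:3,:3]@p+T[:3,3];return np.array([K[0,0]*c[0]/-c[2]+K[0,2],K[1,1]*c[1]/c[2]+K[1,2]]).round(1)
e=o["eef_pos"];c,s=np.cos(.0767),np.sin(.0767)
for h in (.0285+.036,.0285+.038):
  for a in (6.2,-6.2):
    for b in (6.2,-6.2): print(h,a,b,pr(e+[-.0006+(a*c-b*s)/1e3,-.0006+(a*s+b*c)/1e3,-h]))
t=np.linspace(0,2*np.pi,73);q=np.array([pr(np.array([.5375+.015*np.cos(x),.2011+.015*np.sin(x),.095])) for x in t]);print(q.min(0),q.max(0))
for dx,dy in ((.01,0),(0,.01)):print(pr(np.array([.5375+dx,.2011+dy,.125]))-pr(np.array([.5375,.2011,.125])))
```

```text
[420, 421, 422, 423, 424, 425, 426, 427, 428, 429, 430, 431, 432, 433, 434, 435, 436, 437, 438, 439, 440, 441]
184 [145, 146, 149, 150, 151, 150, 150, 151, 151, 152, 151, 150, 152, 155, 156, 156, 155, 154, 153, 152, 152, 152]
185 [129, 136, 146, 148, 149, 149, 148, 149, 153, 152, 150, 149, 150, 149, 150, 150, 149, 148, 145, 145, 145, 144]
186 [113, 120, 124, 129, 133, 139, 145, 148, 150, 150, 150, 149, 148, 148, 148, 149, 149, 148, 147, 145, 146, 142]
187 [113, 114, 114, 113, 117, 123, 125, 128, 129, 135, 139, 142, 142, 144, 147, 147, 147, 148, 148, 146, 144, 143]
188 [113, 114, 114, 113, 114, 114, 115, 113, 119, 127, 133, 135, 135, 137, 139, 132, 129, 127, 127, 127, 127, 127]
189 [113, 113, 113, 113, 114, 116, 115, 114, 117, 129, 135, 134, 133, 132, 132, 121, 114, 114, 114, 115, 114, 114]
190 [114, 114, 113, 113, 113, 115, 114, 114, 122, 132, 136, 134, 132, 133, 130, 121, 114, 114, 115, 116, 117, 117]
191 [113, 113, 114, 114, 115, 115, 116, 115, 123, 132, 136, 133, 133, 133, 130, 119, 114, 112, 115, 113, 115, 117]
192 [114, 113, 113, 114, 115, 116, 116, 116, 125, 134, 136, 135, 134,
[... 2447 characters left out ...]
 114, 112, 113, 112, 113, 112, 112, 110, 111, 114, 120, 122, 126, 124, 125, 123, 118, 113, 113, 112, 113, 113, 114, 114, 114, 114]
213 [113, 114, 111, 113, 113, 114, 113, 114, 113, 111, 110, 113, 111, 113, 113, 113, 113, 112, 113, 113, 113, 114, 113, 114, 116, 115, 114]
214 [111, 112, 112, 111, 113, 113, 111, 113, 113, 112, 112, 114, 112, 114, 112, 113, 114, 113, 114, 114, 113, 112, 113, 114, 116, 115, 115]
0.0645 6.2 6.2 [433.1 192.6]
0.0645 6.2 -6.2 [427.3 193.9]
0.0645 -6.2 6.2 [429.5 189.4]
0.0645 -6.2 -6.2 [423.8 190.6]
0.0665 6.2 6.2 [433.  193.5]
0.0665 6.2 -6.2 [427.2 194.8]
0.0665 -6.2 6.2 [429.4 190.3]
0.0665 -6.2 -6.2 [423.6 191.5]
[418.1 202.1] [434.2 210.8]
[2.5 2.7]
[ 4.8 -0.8]
```

The foot's visible face and the mouth both lie about 0.9 px right of projection, so the stem is centred to about 1 mm. Going down in small steps.

```bash
python3 -m handwheel '[[0,0,0,0.002,0.001,0.02,0],[0,0,0,0,0,0.02,0],[0,0,0,0,0,0.02,0],[0,0,0,0,0,0.02,0],[0,0,0,0,0,0.02,0],[0,0,0,0,0,0.01,0],[0,0,0,0,0,0.01,0],[0,0,0,0,0,0,0]]' && python3 -m handwheel '[[0,0,0,0,0,0.005,0],[0,0,0,0,0,0.005,0],[0,0,0,0,0,0.005,0],[0,0,0,0,0,0.005,0],[0,0,0,0,0,0.005,0],[0,0,0,0,0,0.005,0],[0,0,0,0,0,0,0],[0,0,0,0,0,0,0]]'; python3 -c "
from h import *
o=ctrl.get_obs();print(o['eef_pos'],o['wrist_force'],o['torque'])"
```

```text
time_s: 7.6
eef_pos: [0.5381, 0.2017, 0.1548]
eef_rot: [0.0, 0.999, 0.038, -0.0]
wrist_force: [-0.6, -0.3, -3.7]
opening: 0.276
grasp_force: 60.0
time_s: 8.4
eef_pos: [0.5383, 0.2017, 0.1463]
eef_rot: [0.0, 0.999, 0.038, -0.0]
wrist_force: [0.6, -0.6, -2.7]
opening: 0.277
grasp_force: 60.0
[0.53834174 0.20172168 0.14626643] [ 0.60599164 -0.58304963 -2.65891727] [-0.01357008 -0.00925645  0.00200234]
```

```bash
python3 -m handwheel '[[0,0,0,0,0,0.005,0],[0,0,0,0,0,0.005,0],[0,0,0,0,0,0.005,0],[0,0,0,0,0,0.005,0],[0,0,0,0,0,0.005,0],[0,0,0,0,0,0,0],[0,0,0,0,0,0,0],[0,0,0,0,0,0,0]]'; python3 -c "
from h import *
o=ctrl.get_obs();print(o['eef_pos'],o['wrist_force'],o['torque'])"
```

```text
time_s: 9.2
eef_pos: [0.5383, 0.2017, 0.1389]
eef_rot: [0.0, 0.999, 0.038, -0.0]
wrist_force: [-0.9, -0.8, -0.4]
opening: 0.278
grasp_force: 60.2
[0.53833748 0.201691   0.13886586] [-0.93563052 -0.84387902 -0.38794189] [-0.1570937   0.14278895 -0.00758543]
```

Contact is felt (+2.4 N) at the drive's height. I push about 3 mm into the spring, then turn gently towards the match.

```bash
python3 -m handwheel '[[0,0,0,0,0,0.005,0],[0,0,0,0,0,0.005,0],[0,0,-0.01,0,0,0,0],[0,0,-0.01,0,0,0,0],[0,0,-0.01,0,0,0,0],[0,0,-0.01,0,0,0,0],[0,0,0,0,0,0,0],[0,0,0,0,0,0,0]]'; python3 -c "
from h import *
o=ctrl.get_obs();print(o['eef_pos'],o['wrist_force'],o['torque'])"
```

```text
time_s: 10.0
eef_pos: [0.5387, 0.2015, 0.136]
eef_rot: [0.0, 0.995, 0.101, 0.0]
wrist_force: [-0.3, -2.6, 2.1]
opening: 0.278
grasp_force: 60.6
[0.53872505 0.20151862 0.13604965] [-0.31756641 -2.59723936  2.1265419 ] [-0.50858786  0.05048651 -0.04258797]
```

```bash
python3 -m handwheel '[[0,0,-0.008,0,0.001,0,0],[0,0,-0.008,0,0.001,0,0],[0,0,-0.008,0,0,0,0],[0,0,0,0,0,0,0],[0,0,0,0,0,0,0],[0,0,0,0,0,0,0],[0,0,0,0,0,0,0],[0,0,0,0,0,0,0]]'; python3 -c "
from h import *
o=ctrl.get_obs();print(o['eef_pos'],o['wrist_force'],o['torque'])"
```

```text
time_s: 10.8
eef_pos: [0.5384, 0.2012, 0.1357]
eef_rot: [-0.0, 0.99, 0.138, -0.0]
wrist_force: [-0.5, -0.5, -1.8]
opening: 0.274
grasp_force: 59.9
[0.53836759 0.20119295 0.13573112] [-0.49454184 -0.52296072 -1.83516174] [-0.04640152 -0.03334843  0.05644959]
```

The push has vanished at yaw 0.28, so the profile has matched. I turn a little more towards the middle and let it down.

```bash
python3 -m handwheel '[[0,0,-0.01,0,0,0,0],[0,0,0,0,0,0.005,0],[0,0,0,0,0,0.005,0],[0,0,0,0,0,0.005,0],[0,0,0,0,0,0.005,0],[0,0,0,0,0,0,0],[0,0,0,0,0,0,0],[0,0,0,0,0,0,0]]'; python3 -c "
from h import *
o=ctrl.get_obs();print(o['eef_pos'],o['wrist_force'],o['torque'])"
```

```text
time_s: 11.6
eef_pos: [0.5385, 0.2012, 0.1299]
eef_rot: [0.0, 0.988, 0.154, 0.0]
wrist_force: [-0.9, 0.4, -3.2]
opening: 0.27
grasp_force: 59.9
[0.53853167 0.20117505 0.12985596] [-0.85821448  0.36829352 -3.24549241] [-0.03309047  0.02048052 -0.00224812]
```

Free sliding, with only the weight on the wrist. On down in small steps to the deck.

```bash
python3 -m handwheel '[[0,0,0,0,0,0.005,0],[0,0,0,0,0,0.005,0],[0,0,0,0,0,0.003,0],[0,0,0,0,0,0.003,0],[0,0,0,0,0,0,0],[0,0,0,0,0,0,0],[0,0,0,0,0,0,0],[0,0,0,0,0,0,0]]'; python3 -c "
from h import *
o=ctrl.get_obs();print(o['eef_pos'],o['wrist_force'],o['torque'])"
```

```text
time_s: 12.4
eef_pos: [0.5385, 0.2012, 0.1251]
eef_rot: [-0.0, 0.988, 0.154, 0.0]
wrist_force: [-1.1, -0.5, -2.6]
opening: 0.277
grasp_force: 59.9
[0.53852322 0.20117192 0.12506434] [-1.06548972 -0.544378   -2.61163039] [ 0.00103555 -0.04459743 -0.01558025]
```

```bash
python3 -m handwheel '[[0,0,0,0,0,0.003,0],[0,0,0,0,0,0.003,0],[0,0,0,0,0,0,0],[0,0,0,0,0,0,0],[0,0,0,0,0,0,0],[0,0,0,0,0,0,0],[0,0,0,0,0,0,0],[0,0,0,0,0,0,0]]'; python3 -c "
from h import *
o=ctrl.get_obs();print(o['eef_pos'],o['wrist_force'],o['torque'])"
```

```text
time_s: 13.2
eef_pos: [0.5385, 0.2012, 0.1242]
eef_rot: [0.0, 0.988, 0.154, 0.0]
wrist_force: [-4.0, -0.6, 4.4]
opening: 0.277
grasp_force: 60.9
[0.53850963 0.20118658 0.12419848] [-3.99164165 -0.6176328   4.43511631] [-0.17411762  0.48188015  0.04968767]
```

Deck contact comes at TCP 0.1242, i.e. 29.2 mm above the deck. That is the same grip height measured on the stand, so the disc is home. Releasing and rising straight up.

```bash
python3 -m handwheel '[[0,0,0,0,0,0,0.6],[0,0,0,0,0,0,0.6],[0,0,0,0,0,0,0.6],[0,0,0,0,0,0,0.6],[0,0,0,0,0,0,0.6],[0,0,0,0,0,0,0.6],[0,0,0,0,0,0,0.6],[0,0,0,0,0,0,0.6]]' && python3 -m handwheel '[[0,0,0,0,0,-0.05,0.6],[0,0,0,0,0,-0.1,0.6],[0,0,0,0,0,-0.1,0.6],[0,0,0,0,0,-0.1,0.6],[0,0,0,0,0,-0.1,0.6],[0,0,0,0,0,0,0.6],[0,0,0,0,0,0,0.6],[0,0,0,0,0,0,0.6]]'
python3 - <<'E'
from h import *
im=ctrl.camera("scene");cv2.imwrite("pics/s3.png",cv2.resize(im[110:260,340:540],(800,600),interpolation=2))
E
```

```text
time_s: 14.0
eef_pos: [0.5385, 0.2011, 0.1232]
eef_rot: [0.0, 0.988, 0.154, -0.0]
wrist_force: [-0.1, -0.3, 0.1]
opening: 0.603
grasp_force: 0.0
time_s: 14.8
eef_pos: [0.5378, 0.2011, 0.2575]
eef_rot: [-0.0, 0.988, 0.154, -0.001]
wrist_force: [-0.6, 0.4, -0.3]
opening: 0.599
grasp_force: 0.0
```

View pics/s3.png

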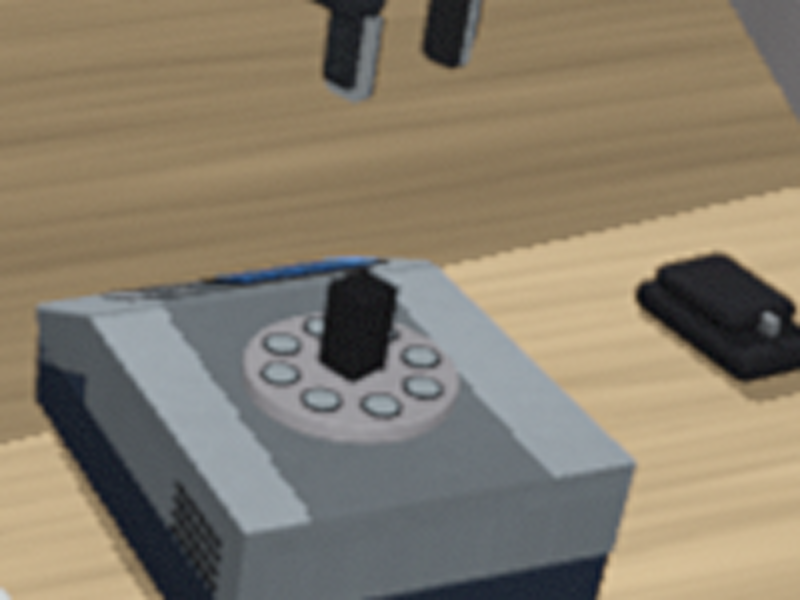

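The disc lies flat and flush on the deck, centred at (352,375) in the crop. The gripper is clear of it at (400,50).

```bash
python3 -c "
from bench import ctrl
print(ctrl.hand_in())"
```

```text
the job is handed in; nothing more can be done
None
```

The filter wheel is fitted to the photometer: it matched the drive by feel under about 5 N, its disc lies flush on the deck, it is released, and the job was handed in at about 15 s.

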